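# Find and mark the high spot of a wheel on the run-out tester

## Robot

A 6-joint arm with a two-finger parallel gripper is mounted at the origin on the work surface. World frame = base frame: x ahead of the robot, y to its left, z up, the work surface at z = 0. Lengths are in m, angles in degrees, forces in N, time in s.
With the tool pointing down it reaches from about 0.25 to 0.775 m from the base axis. Payload 4 kg.
Tool frame: the origin (TCP) lies midway between the tips of the shut fingers; the grasp point (between the pads) lies 19 mm behind it; z points along the fingers, y is the line along which they close (so a half turn about z gives the same grasp; the last joint's range is limited). The gripper opens to 94 mm and grips with 3 to 60 N. Pads are 16 mm wide; open, the fingers measure 119 mm over their backs; the gripper's body (75 mm by 177 mm) begins 78 mm behind the grasp point.
Start: joints at [61.931, 4.996, 78.535, -0, 96.463, -5.907], TCP at [0.207, 0.509, 0.206] pointing down, gripper open.
Joint ranges: [-177.83, 177.83], [-43.37, 116.18], [15.69, 146.23], [-61.86, 241.86], [9.47, 152.12], [-147.06, 147.06]. Speed limits (degrees/s): [159.86, 159.86, 180, 180, 180, 180].

## Interface

Orientations are given as [roll, pitch, yaw] about the fixed x, y, z axes, in that order (R = Rz(yaw) Ry(pitch) Rx(roll)).
In Python, from cell import r gives the robot as it stands.
- The arm moves only by the shell command python3 -m handwheel 'ROWS' [OPENING] [FORCE]. ROWS is JSON, a list of rows, each a list of 2 entries, a list of its own where there are three numbers: the shift along the tool's x, y, z in mm, then the turn, a rotation vector about the tool's x, y, z in degrees. In form: [[[tx, ty, tz], [wx, wy, wz]], ...]. A call has 1 to 8 rows; each row shifts and turns the commanded pose from where the row before left it, along the tool's axes as they then stand; what a row does not reach is not made up. A row lasts 1/10 s, in which the tool goes at most 50 mm and 8.59 degrees, less where a joint would pass 70% of its speed; a pose out of reach is approached as far as the arm can. A call is refused whole if a number of a shift passes 50 or a number of a turn 8.59, either way. A call with a gripper value outside its range is refused whole. OPENING is the finger opening in mm, from 0 to 94, set as the call begins (- or left out, the last holds). The fingers move at their own pace and stop on an object; FORCE is the grip in N (left out, the last holds). Time passes only in rows, so rows that do not move let the fingers close. It gives the time, the measured TCP pose, the force, the opening and the grip force at its end, in the units of the state.
- r.sense(): the state, without advancing time (a new reading comes with each control period).
- r.snapshot(name): name is "side" or "top"; returns (picture, depth): 480x640x3 uint8, red, green, blue; 480x640 float32, m along the optical axis (not along the pixel's ray), 0 where there is no reading.
- r.camera_info(name): a dict with "mtx" (3x3 intrinsics, pixels), "k1" (the pictures are not rectified: a ray, as slopes to the right and down, at radius r is drawn at 1 + k1 r^2 times it, then the intrinsics apply), "xyz" and "rotation" of the camera in the world. Camera axes: x right, y up, looking along -z (the intrinsics and any distortion apply to the point x, -y, -z); pixel columns grow to the right and rows downward; lengths in m; the calibration is good to about 2 mm. A picture is of the moment at which its call begins. camera_info takes no time and is no camera call.
- r.hand_in(): hands the job in; it is judged then, once.
The state is a dict: "time_s": time; "q": joint angles; "qvel": joint speeds; "tau": joint torques, N m; "tcp_pos": TCP position; "orientation": TCP orientation; "contact_force": force on the tool from outside, world axes, zero at the start; "ft_torque": the same for the moment, N m; "gripper_width": opening from 0.0 (shut) to 1.0 (fully open); "finger_force": force on a finger pad.
Only numpy, scipy, OpenCV 4.12 (cv2) and the standard library are available. Lean on these libraries where they do the work, as an engineer would, in place of code of your own. Each camera call takes 0.05 s, during which the arm holds its last target. There are 200 camera calls.

## Task

Somewhere on the rim of the wheel on the run-out tester is a high spot. Turn the wheel slowly by its crank until you feel the crest of the high spot bearing on the spring pointer, stop there, then gently press the red marking plunger fully down once and let it come back up, leaving the wheel standing with its high spot at the pointer. Do not let the wheel whirl or force the crank, do not touch the pointer or its blue block, never press the plunger anywhere but at the high spot, and leave the other things on the bench alone.

Things in the scene. Friction and masses are not known exactly. Their poses are not given: they have to be found in the camera images.
- wheel: Bright aluminium wheel, 120 mm diameter, 20 mm thick, lying flat (30 to 50 mm above the bench), turning endlessly either way about its upright axle. Origin on the axle at the wheel's underside, z up; -x points to the crank. Steel hub, 26 mm diameter, 7 mm above its face. The bearing keeps the wheel where it is left (0.06 N m friction, 1.5 N at the crank). Somewhere on its rim is the high spot.
- stand: Grey base plate of the tester, 170 (x) x 262 (y) x 20 mm, fixed to the bench; origin on the bench under the axle, the plate reaching from y = -82 to 180 mm. The wheel's high spot is a smooth aluminium bulge of the rim, up to 3.5 mm proud and about 26 mm long, at an angle to the crank that differs every time and is not given.
- crank_grip (a point): Middle of the crank: a black upright handle, 14 mm diameter and 44 mm tall (52 to 96 mm above the bench; this point is 76 mm above it), that spins freely on its own pin 40 mm from the axle on top of the wheel, so that a hand can go round without turning.
- gauge: Blue gauge block, 50 x 36 mm, top 62 mm above the bench, fixed to the base. Origin on the bench under the axle; its y axis points from there along the pointer to the block's centre at y = 107 mm; z up. From it a steel pointer, 8 mm diameter, reaches to the rim, sprung: 2 N at first touch, 2 N more per mm. An orange flag on top moves back about 3 mm with it at the crest.
- pointer_tip (a point): The pointer's tip at rest, 60.5 mm from the axle, 40 mm above the bench. Only the high spot touches it; then the crank takes 2 to 9 N more to turn: the drag begins about 0.24 rad before the crest, is greatest while climbing and nearly gone just past the crest, either way round. Friction holds the wheel if let go at the crest.
- marker_top (a point): Middle of the top of the red round marking plunger, 28 mm diameter, 80 mm above the bench, on a dark post on the base plate beside the blue block (at x = 55 mm, y = 145 mm in the frame of gauge). It presses straight down.
- marker (a joint): Travel of the marking plunger in m: 0 up, 0.006 fully down (about 6 N); a spring returns it.
- marker_post: The dark post, 32 mm diameter, that carries the plunger. Origin on the bench level under its centre.
- jar: Small clear jar with a blue lid, 48 mm diameter, 70 mm tall, standing on the bench; leave it. Origin under its centre.
- module: Green circuit module, 75 x 55 x 17 mm, lying on the bench; leave it. Origin under its centre.
- driver: Orange-handled screwdriver, 170 mm long, lying on the bench; leave it. Origin at its underside, x along its blade.

How it is judged:
By the outcome, as a careful person would: the job done as asked, in the order asked, and still so for the second after the job is handed in, with the robot touching nothing.
It also fails if it takes over 72 s, if anything falls off the work surface, if the arm or the gripper's body presses on something with over 40 N, if the wrist force passes 120 N, or if a joint passes its speed limit or range.

## Working session

There is one attempt and no reset: what is moved stays moved. The work goes in short steps, Python scripts to look and compute and a shell command to move; the robot and the scene stay as the last step left them, time stands still between calls to the robot, and variables do not carry over. Pictures are saved under pics/ and viewed, at most 10 in all, crops included, and the job is handed in when it is done.

```bash
ls; mkdir -p pics
python3 - <<'E'
from cell import r
import cv2,numpy as np
for n in("top","side"):
    p,d=r.snapshot(n); cv2.imwrite(f"pics/{n}0.png",p[:,:,::-1]); np.save(f"pics/{n}0.npy",d)
    print(n,r.camera_info(n))
print(r.sense())
E
```

```text
pics
top {'mtx': array([[473.82303838,   0.        , 320.99930962],
       [  0.        , 473.82303838, 237.8213758 ],
       [  0.        ,   0.        ,   1.        ]]), 'k1': 0.03667867208825484, 'xyz': array([ 4.09676792e-01, -2.34753624e-04,  7.55266710e-01]), 'rotation': array([  9.33625087,  -1.64970993, -88.5593254 ])}
side {'mtx': array([[510.85512669,   0.        , 315.78926968],
       [  0.        , 510.85512669, 241.29732799],
       [  0.        ,   0.        ,   1.        ]]), 'k1': -0.05583318567160764, 'xyz': array([0.29039124, 0.42925878, 0.52712838]), 'rotation': array([  49.65165381,    0.46102816, -150.02798272])}
{'time_s': 0.1, 'q': array([ 6.19302120e+01,  5.03732446e+00,  7.86134041e+01,  1.68457802e-03,
        9.64621726e+01, -5.90592528e+00]), 'qvel': array([ 0.01461225,  0.03037981, -0.20592134,  0.08302952, -0.06212761,
        0.00997114]), 'tau': array([ 1.45275506e-03, -3.41254163e+01, -3.03301620e+01,  7.18936999e-02,
        3.04103410e-02, -1.00392458e-04]), 'tcp_pos': array([0.20725124, 0.50894755, 0.20442158]), 'orientation': array([-1.79887870e+02, -1.32823606e-02,  1.57836312e+02]), 'contact_force': array([-0.25594931,  0.15163595,  0.79425348]), 'ft_torque': array([ 0.03786698,  0.01219309, -0.00342459]), 'finger_force': 0.0, 'gripper_width': 0.9981177102693592}
```

View pics/top0.png

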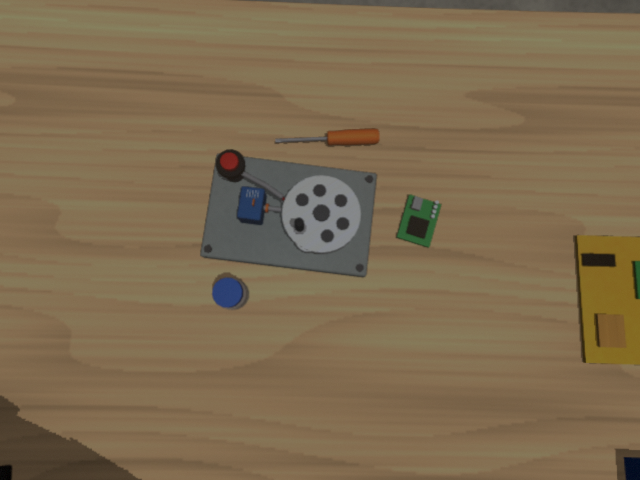

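View pics/side0.png

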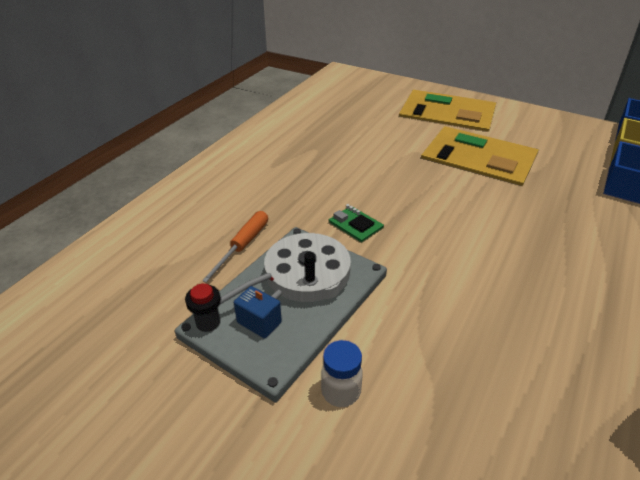

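The top view shows the wheel at (321,213), its crank at (298,225), the block at (251,204), the red plunger at (230,161) and the jar at (228,292). There may be a bulge on the rim near (300,247). Next I'll get the positions and a closer crop.

```bash
cat > h.py <<'E'
import numpy as np,cv2
from scipy.spatial.transform import Rotation as Ro
from cell import r
def ray(n,uv):
    c=r.camera_info(n);K=c["mtx"]
    xd=(np.array(uv,float)-[K[0,2],K[1,2]])/[K[0,0],K[1,1]]
    x=xd.copy()
    for _ in range(20): x=xd/(1+c["k1"]*(x@x))
    return c["xyz"],Ro.from_euler("xyz",c["rotation"],degrees=True).apply([x[0],-x[1],-1])
def onz(n,uv,z):
    o,d=ray(n,uv); return o+d*(z-o[2])/d[2]
def blob(m):
    k,l,s,c=cv2.connectedComponentsWithStats(m.astype(np.uint8)); i=1+s[1:,4].argmax(); return c[i],s[i],l==i
E
python3 - <<'E'
from h import *
p=cv2.imread("pics/top0.png"); hsv=cv2.cvtColor(p,cv2.COLOR_BGR2HSV); H,S,V=[hsv[...,i].astype(int) for i in range(3)]
roi=np.zeros(H.shape,bool); roi[140:290,190:390]=1
# wheel face: bright, unsaturated; ellipse of the contour
c,s,m=blob(roi&(S<40)&(V>140)); cn=max(cv2.findContours(m.astype(np.uint8),0,1)[0],key=cv2.contourArea)
e=cv2.fitEllipse(cv2.convexHull(cn)); print("wheel ell",e,s)
w=onz("top",e[0],.05); print("wheel",w)
pts=np.array([onz("top",q[0],.05) for q in cn]); rad=np.hypot(*(pts-w)[:,:2].T); a=np.degrees(np.arctan2(*(pts-w)[:,1::-1].T))
for b in range(-180,180,15):
    k=(a>=b)&(a<b+15); print(b,np.round(rad[k].max()*1e3,1) if k.any() else None,end="; ")
red=blob(roi&((H<8)|(H>172))&(S>150)&(V>90)&(np.arange(640)[None]<250)&(np.arange(480)[:,None]<180)); print("\nred",red[0],red[1],onz("top",red[0],.08))
blue=blob(roi&(H>100)&(H<130)&(S>120)&(np.arange(480)[:,None]<240)); print("blue",blue[0],blue[1],onz("top",blue[0],.06))
blk=blob((V<60)&(np.hypot(np.arange(640)[None]-298,np.arange(480)[:,None]-225)<12)); print("crank",blk[0],blk[1],onz("top",blk[0],.08),onz("top",blk[0],.096))
# side
q=cv2.imread("pics/side0.png"); hs=cv2.cvtColor(q,cv2.COLOR_BGR2HSV)
rs=(np.arange(640)[None]<230)&(np.arange(480)[:,None]>270)&((hs[...,0]<8)|(hs[...,0]>172))&(hs[...,1]>150)&(hs[...,2]>90)
b=blob(rs); print("red side",b[0],b[1],onz("side",b[0],.08)); print("crank top side",onz("side",(310,254),.096))
cv2.imwrite("pics/crop0.png",cv2.resize(p[140:290,190:390],None,fx=4,fy=4,interpolation=3))
E
```

```text
wheel ell ((340.335205078125, 236.6300048828125), (4.889711856842041, 37.66707229614258), 55.97343826293945) [325 226  32  22  79]
wheel [ 0.5288466  -0.04680198  0.05      ]
-180 None; -165 None; -150 None; -135 None; -120 1.1; -105 2.6; -90 None; -75 21.9; -60 29.0; -45 7.9; -30 2.7; -15 None; 0 None; 15 1.1; 30 None; 45 None; 60 None; 75 None; 90 None; 105 10.9; 120 28.2; 135 9.4; 150 4.2; 165 2.2; 
red [228.64069264 160.52380952] [220 153  18  16 231] [0.63244383 0.12201267 0.08      ]
blue [250.24352332 205.        ] [238 187  26  34 579] [0.57110031 0.08977254 0.06      ]
crank [298.6146789  224.44954128] [294 218  10  14 109] [0.53986061 0.01605389 0.08      ] [0.53677599 0.01566794 0.096     ]
red side [200.91698113 290.81886792] [191 283  21  16 265] [0.63192518 0.12482224 0.08      ]
crank top side [0.54091178 0.01647827 0.096     ]
```

View pics/crop0.png

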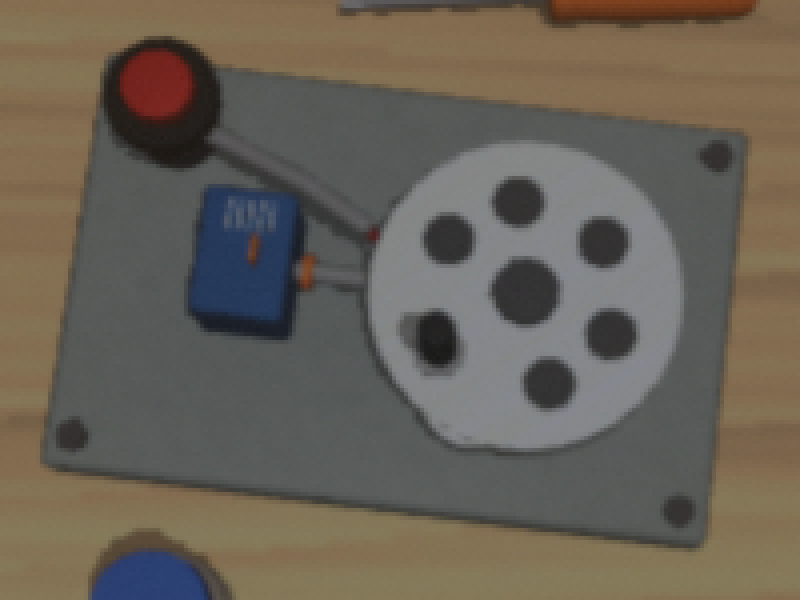

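The crop shows the bulge clearly at crop (445,435), which is pixel (301,249). The pointer tip is at crop (365,278), so the bulge has to turn about 67° clockwise as seen from above. Next I'll measure the centre, angles and radii.

Run:
```python
from h import *
p=cv2.imread("pics/top0.png"); hsv=cv2.cvtColor(p,cv2.COLOR_BGR2HSV); V=hsv[...,2].astype(int)
print(V[213,[240,270,290,310,335,350,370]],V[235,[240,270,290,310,335,350,370]])
roi=np.zeros(V.shape,bool); roi[165:262,270:370]=1
c,s,m=blob(roi&(V>118)&(hsv[...,1]<70)); cn=max(cv2.findContours(m.astype(np.uint8),0,1)[0],key=cv2.contourArea)[:,0]
P=np.array([onz("top",q,.05) for q in cn])[:,:2]
w=P.mean(0)
for _ in range(30):
    rad=np.hypot(*(P-w).T); k=abs(rad-np.median(rad))<.0012
    A=np.c_[2*P[k],np.ones(k.sum())]; x=np.linalg.lstsq(A,(P[k]**2).sum(1),rcond=None)[0]; w=x[:2]
R=np.sqrt(x[2]+w@w); print("axle",w,"R",R,s)
rad=np.hypot(*(P-w).T); a=np.degrees(np.arctan2(*(P-w)[:,::-1].T))
k=rad>R+.0013; print("proud",sorted(zip(a[k].round(0),(rad[k]*1e3).round(1))))
print("hub",onz("top",(321.5,213),.057), "side hub",onz("side",(308,258),.057))
def tri(u,v):
    o1,d1=ray("top",u);o2,d2=ray("side",v);t=np.linalg.lstsq(np.c_[d1,-d2],o2-o1,rcond=None)[0]
    return (o1+t[0]*d1+o2+t[1]*d2)/2,np.linalg.norm(o1+t[0]*d1-o2-t[1]*d2)
print("red",tri((228.64,160.52),(200.92,290.8)))
for n in("red",(.6324,.122)),("blue",(.5711,.0898)): 
    d=np.array(n[1])-w; print(n[0],np.hypot(*d),np.degrees(np.arctan2(d[1],d[0])))
pt=onz("top",(190+365/4,140+278/4),.042)[:2]-w; print("ptr",np.hypot(*pt),np.degrees(np.arctan2(pt[1],pt[0])))
d=np.array([.5405,.0162])-w; print("crank",np.hypot(*d),np.degrees(np.arctan2(d[1],d[0])))
```

```text
[ 90  89 136 136 140 137  89] [ 92  91 136 136 134 139  94]
axle [ 0.56455994 -0.01695793] R 0.0585663756437254 [ 283  176   78   76 3447]
proud [(np.float64(144.0), np.float64(60.2)), (np.float64(146.0), np.float64(60.6)), (np.float64(147.0), np.float64(61.8)), (np.float64(149.0), np.float64(62.2)), (np.float64(151.0), np.float64(62.7)), (np.float64(152.0), np.float64(62.0)), (np.float64(154.0), np.float64(62.6)), (np.float64(155.0), np.float64(61.9)), (np.float64(157.0), np.float64(62.6)), (np.float64(158.0), np.float64(62.0)), (np.float64(160.0), np.float64(61.4)), (np.float64(161.0), np.float64(60.9)), (np.float64(162.0), np.float64(60.4)), (np.float64(164.0), np.float64(59.9))]
hub [ 0.56291056 -0.01725305  0.057     ] side hub [ 0.56179107 -0.01242998  0.057     ]
red (array([0.63377456, 0.12272693, 0.07706166]), np.float64(0.0007468978064556987))
red 0.15463369819893152 63.978104556321874
blue 0.10695806902721361 86.49440498489358
ptr 0.06155467814393273 85.1701388748748
crank 0.04096741693771999 125.96525591326883
```

Measured values: axle (0.5645, -0.017), crank at 126°, pointer at about 85°, bulge at about 154°. The red plunger's distance of 154.6 mm agrees with the given 155 mm. First I'll turn the tool to yaw 90 so the fingers close along world x.

```bash
python3 -m handwheel '[[[0,0,0],[0,0,8.5]],[[0,0,0],[0,0,8.5]],[[0,0,0],[0,0,8.5]],[[0,0,0],[0,0,8.5]],[[0,0,0],[0,0,8.5]],[[0,0,0],[0,0,8.5]],[[0,0,0],[0,0,8.5]],[[0,0,0],[0,0,8.3]]]' 50 10
```

```text
time_s: 0.9
tcp_pos: [0.2073, 0.5091, 0.2048]
orientation: [-180.0, 0.1, 89.7]
contact_force: [-0.4, 0.4, 0.5]
gripper_width: 0.528
finger_force: 0.0
```

```bash
python3 -m handwheel '[[[-30,20,0],[0,0,0]],[[-35,24,0],[0,0,0]],[[-35,24,0],[0,0,0]],[[-35,24,0],[0,0,0]],[[-35,24,0],[0,0,0]],[[-35,24,0],[0,0,0]],[[-35,24,0],[0,0,0]],[[-35,24,0],[0,0,0]]]' && python3 -m handwheel '[[[-35,24,0],[0,0,0]],[[-35,24,0],[0,0,0]],[[-35,24,0],[0,0,0]],[[-35,24,0],[0,0,0]],[[-35,24,0],[0,0,0]],[[-30,20,0],[0,0,0]],[[-14,6,0],[0,0,0]],[[0,0,0],[0,0,0]]]'
```

```text
time_s: 1.7
tcp_pos: [0.3961, 0.2329, 0.2051]
orientation: [-180.0, 0.0, 90.0]
contact_force: [0.1, 0.9, 0.2]
gripper_width: 0.529
finger_force: 0.0
time_s: 2.5
tcp_pos: [0.5418, 0.0142, 0.2045]
orientation: [-179.9, -0.0, 89.9]
contact_force: [-0.2, 0.4, 0.8]
gripper_width: 0.533
finger_force: 0.0
```

```bash
python3 -m handwheel '[[[1,0,20],[0,0,0]],[[0,-1,30],[0,0,0]],[[0,0,30],[0,0,0]],[[0,0,16],[0,0,0]],[[0,0,0],[0,0,0]]]'
python3 - <<'E'
from h import *
a=r.snapshot("side")[0][:,:,::-1]; b=r.snapshot("top")[0][:,:,::-1]
cv2.imwrite("pics/ab.png",np.hstack([cv2.resize(a[170:350,190:390],None,fx=2,fy=2),cv2.resize(b[140:320,220:420],None,fx=2,fy=2)]))
E
```

```text
time_s: 3.0
tcp_pos: [0.5377, 0.0186, 0.1063]
orientation: [-179.6, -0.1, 90.2]
contact_force: [-0.8, -0.0, 0.3]
gripper_width: 0.534
finger_force: 0.0
```

View pics/ab.png

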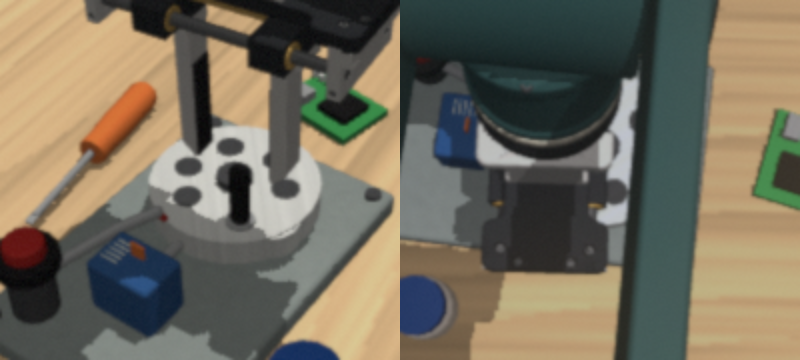

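The side crop shows the finger tips at (197,150) and (283,182). The handle top at (238,172) lies midway between them, so I can descend.

```bash
python3 -m handwheel '[[[0,0,0],[0,0,0]],[[0,0,0],[0,0,0]]]'; python3 -m handwheel '[[[0,0,12],[0,0,0]],[[0,0,20],[0,0,0]],[[0,0,12],[0,0,0]],[[0,0,0],[0,0,0]]]'
```

```text
time_s: 3.3
tcp_pos: [0.5418, 0.0169, 0.1113]
orientation: [179.8, 0.0, 90.1]
contact_force: [-0.5, -0.3, 0.4]
gripper_width: 0.533
finger_force: 0.0
time_s: 3.7
tcp_pos: [0.5389, 0.0167, 0.0627]
orientation: [-179.7, -0.0, 90.0]
contact_force: [-0.3, 0.9, 0.7]
gripper_width: 0.534
finger_force: 0.0
```

```bash
python3 -m handwheel '[[[0,0,2],[0,0,0]],[[0,0,0],[0,0,0]],[[0,0,0],[0,0,0]],[[0,0,0],[0,0,0]],[[0,0,0],[0,0,0]],[[0,0,0],[0,0,0]]]' 10 10; python3 -c "
from cell import r
s=r.sense();print(s['tcp_pos'],s['contact_force'],s['ft_torque'],s['q'])"
```

```text
time_s: 4.3
tcp_pos: [0.5409, 0.0167, 0.064]
orientation: [180.0, -0.0, 90.0]
contact_force: [-1.2, -0.1, 2.6]
gripper_width: 0.149
finger_force: 10.0
[0.54087898 0.01672748 0.06401237] [-1.2399734  -0.08768597  2.64868114] [-0.01682028  0.29660213  0.01283781] [-4.24350419e+00  7.94191675e+00  9.16587240e+01  1.72683220e-02
  8.03805129e+01 -4.28670414e+00]
```

```bash
python3 -m handwheel '[[[1.1,1.7,0],[0,0,0]],[[1.1,1.8,0],[0,0,0]],[[1.0,1.9,0],[0,0,0]],[[0.8,1.9,0],[0,0,0]],[[0.8,1.9,0],[0,0,0]],[[0.7,2.0,0],[0,0,0]],[[0.5,2.0,0],[0,0,0]],[[0.5,2.1,0],[0,0,0]]]'
```

```text
time_s: 5.1
tcp_pos: [0.5567, 0.0233, 0.064]
orientation: [179.9, -0.0, 90.0]
contact_force: [-1.4, 0.0, 4.5]
gripper_width: 0.145
finger_force: 10.0
```

```bash
python3 -m handwheel '[[[0.3,2.0,-0.2],[0,0,0]],[[0.2,2.1,-0.2],[0,0,0]],[[0.2,2.1,-0.2],[0,0,0]],[[0,2.1,0],[0,0,0]],[[-0.1,2.1,0],[0,0,0]],[[-0.2,2.1,0],[0,0,0]],[[-0.3,2.0,0],[0,0,0]],[[-0.4,2.1,0],[0,0,0]]]'
python3 - <<'E'
from h import *
a=r.snapshot("side")[0][:,:,::-1]
cv2.imwrite("pics/s2.png",cv2.resize(a[200:360,180:400],None,fx=3,fy=3,interpolation=2))
print(r.sense()['contact_force'])
E
```

```text
time_s: 5.9
tcp_pos: [0.5729, 0.0229, 0.064]
orientation: [180.0, -0.0, 90.0]
contact_force: [-0.8, 0.9, 2.8]
gripper_width: 0.15
finger_force: 10.0
[-1.40217352  1.90140657  3.39081917]
```

View pics/s2.png

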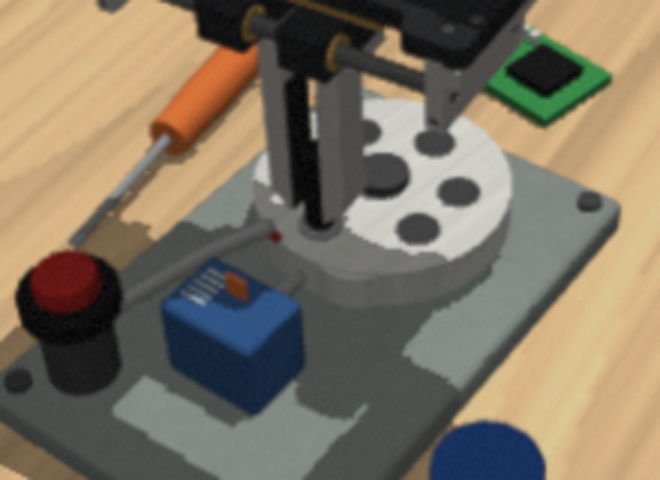

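The bulge now sits at about (340,290), just short of the pointer. The flag at (237,287) is still at rest. I'll continue in finer steps.

```bash
cat > f.py <<'E'
from cell import r
import numpy as np
s=r.sense();p=s['tcp_pos'][:2]-[.5637,-.017];t=np.arctan2(p[1],p[0]);f=s['contact_force']
print("ang %.1f rad %.1f Ft %.2f Fr %.2f Fz %.2f"%(np.degrees(t),np.hypot(*p)*1e3,-(f[0]*np.sin(t)-f[1]*np.cos(t)),f[0]*np.cos(t)+f[1]*np.sin(t),f[2]))
E
python3 -m handwheel '[[[-0.3,1.0,0],[0,0,0]],[[-0.3,1.0,0],[0,0,0]],[[-0.4,1.0,0],[0,0,0]],[[-0.3,1.0,0],[0,0,0]]]' >/dev/null;python3 f.py
python3 -m handwheel '[[[-0.3,0.9,0],[0,0,0]],[[-0.4,1.0,0],[0,0,0]]]'>/dev/null;python3 f.py
python3 -m handwheel '[[[-0.4,0.9,0],[0,0,0]],[[-0.4,1.0,0],[0,0,0]]]'>/dev/null;python3 f.py
```

```text
ang 71.3 rad 40.9 Ft 1.30 Fr 1.05 Fz 3.11
ang 68.5 rad 40.9 Ft 2.99 Fr 2.66 Fz 2.48
ang 67.6 rad 40.9 Ft 6.68 Fr 2.27 Fz 5.12
```

```bash
for i in 1; do python3 -m handwheel '[[[-0.5,0.9,0],[0,0,0]],[[-0.5,1.0,0],[0,0,0]]]' >/dev/null;python3 f.py
python3 -m handwheel '[[[-0.5,0.9,0],[0,0,0]],[[-0.5,0.9,0],[0,0,0]]]'>/dev/null;python3 f.py
python3 -m handwheel '[[[-0.6,0.9,0],[0,0,0]]]'>/dev/null;python3 f.py; done
```

```text
ang 66.0 rad 40.8 Ft 8.85 Fr 1.29 Fz 6.42
ang 64.0 rad 40.8 Ft 8.77 Fr 1.83 Fz 7.42
ang 62.9 rad 40.8 Ft 10.22 Fr 3.04 Fz 7.04
```

```bash
python3 -m handwheel '[[[-0.6,0.8,0],[0,0,0]],[[0,0,0],[0,0,0]]]' >/dev/null;python3 f.py
python3 -m handwheel '[[[-0.6,0.8,0],[0,0,0]]]'>/dev/null;python3 f.py
python3 -m handwheel '[[[-0.6,0.8,0],[0,0,0]]]'>/dev/null;python3 f.py
```

```text
ang 61.0 rad 40.8 Ft 9.22 Fr 1.71 Fz 6.44
ang 60.3 rad 40.8 Ft 11.65 Fr 2.12 Fz 7.15
ang 58.9 rad 40.8 Ft 9.47 Fr 2.48 Fz 6.87
```

```bash
python3 -m handwheel '[[[0,0,0],[0,0,0]]]'>/dev/null;python3 f.py;  python3 -m handwheel '[[[0,0,0],[0,0,0]]]';python3 f.py
```

```text
ang 58.1 rad 40.8 Ft 8.20 Fr 2.44 Fz 5.98
time_s: 7.85
tcp_pos: [0.5854, 0.0176, 0.064]
orientation: [-179.7, -0.2, 90.1]
contact_force: [-6.1, 6.2, 5.9]
gripper_width: 0.143
finger_force: 10.0
ang 57.9 rad 40.8 Ft 8.48 Fr 1.99 Fz 5.90
```

```bash
for k in 1; do python3 -m handwheel '[[[-0.3,0.4,0],[0,0,0]],[[0,0,0],[0,0,0]],[[0,0,0],[0,0,0]]]' >/dev/null;python3 f.py
python3 -m handwheel '[[[-0.3,0.4,0],[0,0,0]],[[0,0,0],[0,0,0]],[[0,0,0],[0,0,0]]]' >/dev/null;python3 f.py
python3 -m handwheel '[[[-0.3,0.4,0],[0,0,0]],[[0,0,0],[0,0,0]],[[0,0,0],[0,0,0]]]' >/dev/null;python3 f.py; done
```

```text
ang 57.4 rad 40.8 Ft 9.12 Fr 2.25 Fz 6.68
ang 56.2 rad 40.8 Ft 8.99 Fr 1.43 Fz 6.27
ang 55.0 rad 40.8 Ft 7.72 Fr 1.96 Fz 4.83
```

```bash
for k in 1; do python3 -m handwheel '[[[-0.3,0.4,0],[0,0,0]],[[0,0,0],[0,0,0]],[[0,0,0],[0,0,0]]]' >/dev/null;python3 f.py
python3 -m handwheel '[[[-0.2,0.2,0],[0,0,0]],[[0,0,0],[0,0,0]],[[0,0,0],[0,0,0]]]' >/dev/null;python3 f.py
python3 -m handwheel '[[[-0.2,0.2,0],[0,0,0]],[[0,0,0],[0,0,0]],[[0,0,0],[0,0,0]]]' >/dev/null;python3 f.py; done
python3 - <<'E'
from h import *
a=r.snapshot("side")[0][:,:,::-1]
cv2.imwrite("pics/s3.png",cv2.resize(a[250:340,210:330],None,fx=5,fy=5,interpolation=2))
E
```

```text
ang 54.0 rad 40.8 Ft 7.15 Fr 1.45 Fz 5.44
ang 53.6 rad 40.8 Ft 7.37 Fr 2.29 Fz 5.78
ang 52.8 rad 40.8 Ft 6.64 Fr 1.52 Fz 5.79
```

View pics/s3.png

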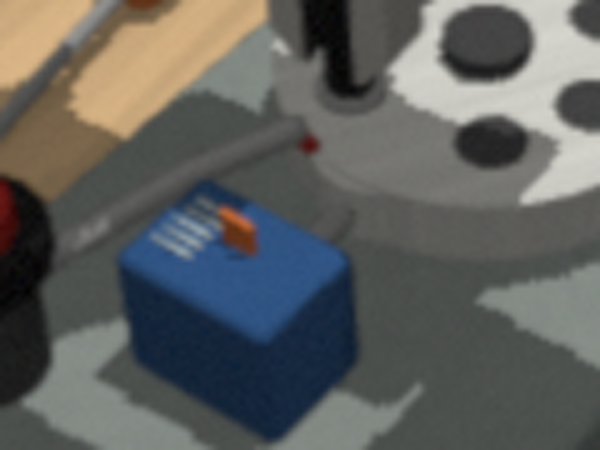

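The flag, now at crop (238,230), has moved back to the marks, so we are near the crest. I'll measure its travel by the orange centroid and go a little further to see the drag vanish.

```bash
cat > g.py <<'E'
from h import *
import f
def fl(a):
    h=cv2.cvtColor(a,cv2.COLOR_BGR2HSV).astype(float)[265:310,240:285]
    w=np.where((h[...,0]<18)&(h[...,1]>120),h[...,1]*h[...,2],0); i=np.indices(w.shape)
    return (i[1]*w).sum()/w.sum()+240,(i[0]*w).sum()/w.sum()+265
v=np.mean([fl(np.ascontiguousarray(r.snapshot("side")[0][:,:,::-1])) for _ in range(4)],0)
u0=np.array(fl(cv2.imread("pics/side0.png")))
print("flag",v,"back mm",1e3*np.linalg.norm((onz("side",v,.066)-onz("side",u0,.066))[:2]))
E
python3 g.py
for k in 1; do python3 -m handwheel '[[[-0.4,0.4,0],[0,0,0]],[[0,0,0],[0,0,0]],[[0,0,0],[0,0,0]]]' >/dev/null;python3 g.py
python3 -m handwheel '[[[-0.4,0.4,0],[0,0,0]],[[0,0,0],[0,0,0]],[[0,0,0],[0,0,0]]]' >/dev/null;python3 g.py
python3 -m handwheel '[[[-0.4,0.4,0],[0,0,0]],[[0,0,0],[0,0,0]],[[0,0,0],[0,0,0]]]' >/dev/null;python3 g.py; done
```

```text
ang 52.9 rad 40.8 Ft 6.79 Fr 2.52 Fz 4.96
flag [258.11390224 293.97913043] back mm 2.3156274715302825
ang 51.4 rad 40.8 Ft 4.90 Fr 1.64 Fz 3.46
flag [258.34555079 294.13201842] back mm 2.2977341163066165
ang 50.0 rad 40.7 Ft 4.31 Fr 1.78 Fz 3.71
flag [258.35858649 293.90258591] back mm 2.0125816338661284
ang 48.4 rad 40.7 Ft 4.01 Fr 3.62 Fz 2.87
flag [258.72866028 293.62615264] back mm 1.3799457130726454
```

```bash
for k in 1; do python3 -m handwheel '[[[0.7,-0.5,0],[0,0,0]],[[0.6,-0.5,0],[0,0,0]],[[0,0,0],[0,0,0]]]' >/dev/null;python3 g.py
python3 -m handwheel '[[[0.6,-0.6,0],[0,0,0]],[[0.6,-0.6,0],[0,0,0]],[[0,0,0],[0,0,0]]]' >/dev/null;python3 g.py
python3 -m handwheel '[[[0.5,-0.6,0],[0,0,0]],[[0,0,0],[0,0,0]],[[0,0,0],[0,0,0]]]' >/dev/null;python3 g.py
python3 -m handwheel '[[[0.5,-0.6,0],[0,0,0]],[[0,0,0],[0,0,0]],[[0,0,0],[0,0,0]]]' >/dev/null;python3 g.py; done
```

```text
ang 48.2 rad 40.7 Ft -1.56 Fr 4.94 Fz -0.18
flag [258.54704957 293.85869192] back mm 1.8014707657745226
ang 48.7 rad 40.7 Ft -6.54 Fr 4.64 Fz -4.07
flag [258.7555405  293.60508768] back mm 1.3329620451564002
ang 48.8 rad 40.7 Ft -7.97 Fr 4.06 Fz -4.38
flag [258.75468745 293.6252794 ] back mm 1.3556968890902792
ang 49.5 rad 40.7 Ft -9.42 Fr 4.41 Fz -3.80
flag [258.46492513 293.88241386] back mm 1.897915095961977
```

```bash
for k in 1; do python3 -m handwheel '[[[0.5,-0.6,0],[0,0,0]],[[0,0,0],[0,0,0]],[[0,0,0],[0,0,0]]]' >/dev/null;python3 g.py
python3 -m handwheel '[[[0.4,-0.5,0],[0,0,0]],[[0,0,0],[0,0,0]],[[0,0,0],[0,0,0]]]' >/dev/null;python3 g.py
python3 -m handwheel '[[[0.4,-0.5,0],[0,0,0]],[[0,0,0],[0,0,0]],[[0,0,0],[0,0,0]]]' >/dev/null;python3 g.py
python3 -m handwheel '[[[0.4,-0.5,0],[0,0,0]],[[0,0,0],[0,0,0]],[[0,0,0],[0,0,0]]]' >/dev/null;python3 g.py; done
```

```text
ang 50.4 rad 40.7 Ft -8.35 Fr 6.00 Fz -4.31
flag [258.34499343 293.8069919 ] back mm 1.9231070274895017
ang 51.1 rad 40.8 Ft -9.49 Fr 4.04 Fz -4.87
flag [258.22773246 293.93866553] back mm 2.168777431297198
ang 51.9 rad 40.7 Ft -9.15 Fr 4.14 Fz -5.29
flag [258.21375415 294.02666707] back mm 2.278113808603243
ang 52.7 rad 40.7 Ft -10.20 Fr 4.16 Fz -4.38
flag [258.15444371 294.08469074] back mm 2.3951752769008423
```

Forward and reverse drag balance at a somewhat larger angle than this, so I'll continue back until they are equal.

```bash
for k in 1; do python3 -m handwheel '[[[0.3,-0.4,0],[0,0,0]],[[0,0,0],[0,0,0]],[[0,0,0],[0,0,0]]]' >/dev/null;python3 g.py
python3 -m handwheel '[[[0.3,-0.5,0],[0,0,0]],[[0,0,0],[0,0,0]],[[0,0,0],[0,0,0]]]' >/dev/null;python3 g.py
python3 -m handwheel '[[[0.3,-0.5,0],[0,0,0]],[[0,0,0],[0,0,0]],[[0,0,0],[0,0,0]]]' >/dev/null;python3 g.py
python3 -m handwheel '[[[0.3,-0.5,0],[0,0,0]],[[0,0,0],[0,0,0]],[[0,0,0],[0,0,0]]]' >/dev/null;python3 g.py; done
```

```text
ang 53.5 rad 40.8 Ft -9.03 Fr 4.40 Fz -6.26
flag [258.11030496 294.0733791 ] back mm 2.4206501022040006
ang 54.8 rad 40.8 Ft -9.20 Fr 3.44 Fz -4.95
flag [257.93572627 294.05832116] back mm 2.562911816926367
ang 55.7 rad 40.8 Ft -9.93 Fr 3.21 Fz -4.75
flag [257.94552789 294.06739576] back mm 2.56309411328536
ang 56.9 rad 40.8 Ft -8.12 Fr 3.57 Fz -4.87
flag [258.00036507 294.04905006] back mm 2.4933069363163476
```

```bash
for k in 1; do python3 -m handwheel '[[[0.3,-0.6,0],[0,0,0]],[[0,0,0],[0,0,0]],[[0,0,0],[0,0,0]]]' >/dev/null;python3 g.py
python3 -m handwheel '[[[0.4,-0.7,0],[0,0,0]],[[0,0,0],[0,0,0]],[[0,0,0],[0,0,0]]]' >/dev/null;python3 g.py
python3 -m handwheel '[[[0.4,-0.7,0],[0,0,0]],[[0,0,0],[0,0,0]],[[0,0,0],[0,0,0]]]' >/dev/null;python3 g.py; done
```

```text
ang 58.4 rad 40.8 Ft -8.04 Fr 3.19 Fz -2.93
flag [257.96674095 294.15305248] back mm 2.6353343284406634
ang 60.6 rad 40.8 Ft -5.56 Fr 3.12 Fz -3.37
flag [258.23262511 294.05037139] back mm 2.289134244133744
ang 62.5 rad 40.9 Ft -3.79 Fr 2.64 Fz -2.46
flag [258.44902648 294.16704804] back mm 2.268269233677561
```

The flag's symmetry (equal at 62.5/49.6 and at 60.6/51.1) and the force balance both put the crest at an angle of about 56°. I'll go forward to it.

```bash
python3 -m handwheel '[[[-0.3,0.7,0],[0,0,0]],[[-0.3,0.7,0],[0,0,0]],[[-0.3,0.7,0],[0,0,0]],[[-0.3,0.7,0],[0,0,0]],[[-0.3,0.7,0],[0,0,0]],[[-0.3,0.7,0],[0,0,0]],[[0,0,0],[0,0,0]]]' >/dev/null;python3 f.py
python3 -m handwheel '[[[-0.4,0.7,0],[0,0,0]],[[0,0,0],[0,0,0]],[[0,0,0],[0,0,0]]]' >/dev/null;python3 f.py
python3 -m handwheel '[[[-0.4,0.7,0],[0,0,0]],[[0,0,0],[0,0,0]],[[0,0,0],[0,0,0]]]' >/dev/null;python3 f.py
```

```text
ang 61.8 rad 40.9 Ft 6.33 Fr -0.88 Fz 5.69
ang 61.7 rad 40.9 Ft 8.95 Fr -1.19 Fz 5.70
ang 61.6 rad 40.9 Ft 9.69 Fr -0.73 Fz 7.02
```

```bash
python3 -m handwheel '[[[-0.4,0.7,0],[0,0,0]],[[0,0,0],[0,0,0]],[[0,0,0],[0,0,0]]]' >/dev/null;python3 f.py
python3 -m handwheel '[[[-0.4,0.7,0],[0,0,0]],[[0,0,0],[0,0,0]],[[0,0,0],[0,0,0]]]' >/dev/null;python3 f.py
python3 -m handwheel '[[[-0.4,0.6,0],[0,0,0]],[[0,0,0],[0,0,0]],[[0,0,0],[0,0,0]]]' >/dev/null;python3 f.py
```

```text
ang 60.4 rad 40.9 Ft 9.44 Fr -1.39 Fz 7.82
ang 59.2 rad 40.9 Ft 9.41 Fr -1.15 Fz 7.31
ang 57.9 rad 40.9 Ft 8.62 Fr -1.56 Fz 6.48
```

```bash
python3 -m handwheel '[[[-0.4,0.5,0],[0,0,0]],[[0,0,0],[0,0,0]],[[0,0,0],[0,0,0]]]' >/dev/null;python3 f.py
python3 -m handwheel '[[[-0.3,0.3,0],[0,0,0]],[[0,0,0],[0,0,0]],[[0,0,0],[0,0,0]]]' >/dev/null;python3 g.py
```

```text
ang 56.7 rad 40.9 Ft 7.74 Fr -2.07 Fz 6.25
ang 56.2 rad 40.9 Ft 8.63 Fr -1.83 Fz 6.77
flag [258.145171   294.04178286] back mm 2.354902471321707
```

```bash
python3 -m handwheel '[[[0.3,-0.6,0],[0,0,0]],[[0.3,-0.6,0],[0,0,0]],[[0.3,-0.6,0],[0,0,0]],[[0.2,-0.7,0],[0,0,0]],[[0,0,0],[0,0,0]],[[0,0,0],[0,0,0]]]' >/dev/null;python3 f.py
python3 -m handwheel '[[[0,0,0],[0,0,0]],[[0,0,0],[0,0,0]],[[0,0,0],[0,0,0]],[[0,0,0],[0,0,0]],[[0,0,0],[0,0,0]]]' 50;python3 g.py
```

```text
ang 56.4 rad 40.9 Ft 5.28 Fr -1.18 Fz 4.55
time_s: 23.0
tcp_pos: [0.5874, 0.0168, 0.064]
orientation: [180.0, 0.0, 90.0]
contact_force: [0.5, -1.3, -0.2]
gripper_width: 0.516
finger_force: 0.0
ang 54.9 rad 41.3 Ft -1.11 Fr -0.79 Fz -0.23
flag [258.05793986 294.07187749] back mm 2.4653592170017937
```

```bash
python3 -m handwheel '[[[0,0,-10],[0,0,0]],[[0,0,-25],[0,0,0]],[[0,0,-30],[0,0,0]],[[0,0,-15],[0,0,0]],[[0,0,0],[0,0,0]]]' && python3 -m handwheel '[[[20,9,0],[0,0,0]],[[33,14,0],[0,0,0]],[[33,14,0],[0,0,0]],[[20,8,0],[0,0,0]],[[0,0,0],[0,0,0]],[[0,0,0],[0,0,0]],[[0,0,0],[0,0,0]],[[0,0,0],[0,0,0]]]' 0
python3 - <<'E'
from h import *
a=r.snapshot("side")[0][:,:,::-1]; print(r.sense()['tcp_pos'],r.sense()['gripper_width'])
cv2.imwrite("pics/s4.png",cv2.resize(a[200:360,160:360],None,fx=3.5,fy=3.5,interpolation=2))
E
```

```text
time_s: 23.7
tcp_pos: [0.5892, 0.0168, 0.148]
orientation: [179.6, 0.0, 90.0]
contact_force: [-1.3, 0.5, 0.2]
gripper_width: 0.53
finger_force: 0.0
time_s: 24.5
tcp_pos: [0.6318, 0.1217, 0.1439]
orientation: [-180.0, 0.0, 90.0]
contact_force: [0.0, 1.0, -0.6]
gripper_width: 0.003
finger_force: 0.0
[0.63190064 0.12185023 0.14415372] 0.004760004407389164
```

View pics/s4.png

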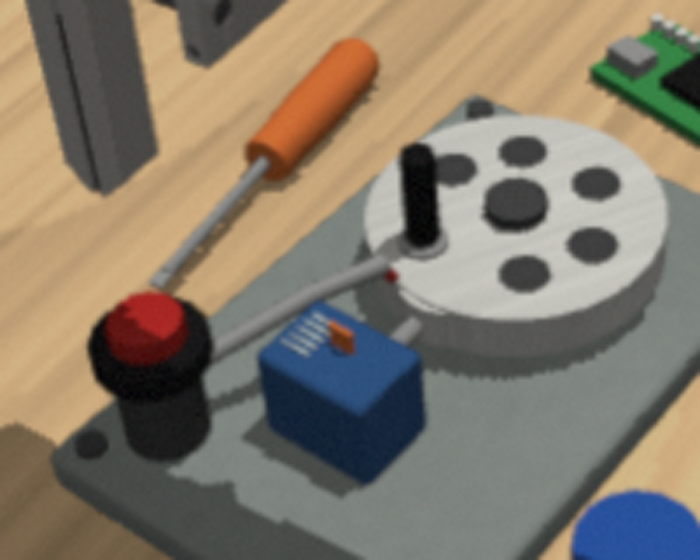

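The bulge at crop (425,305) is at the pointer end (410,330), and the wheel stayed put when released. The closed fingers hang over the plunger, so I'll descend, slowing down near contact.

```bash
python3 g.py; python3 -m handwheel '[[[0,1,15],[0,0,0]],[[0,0,20],[0,0,0]],[[0,0,15],[0,0,0]],[[0,0,6],[0,0,0]],[[0,0,0],[0,0,0]],[[0,0,0],[0,0,0]]]'
python3 -m handwheel '[[[0,0,1.5],[0,0,0]],[[0,0,1.5],[0,0,0]],[[0,0,1.5],[0,0,0]],[[0,0,1.5],[0,0,0]],[[0,0,0],[0,0,0]]]'
```

```text
ang 63.8 rad 154.7 Ft -0.24 Fr -0.61 Fz -0.15
flag [258.6716231  293.74019156] back mm 1.5580035723841954
time_s: 25.35
tcp_pos: [0.6335, 0.123, 0.0885]
orientation: [180.0, -0.0, 90.0]
contact_force: [-0.3, 0.5, 0.3]
gripper_width: 0.005
finger_force: 0.0
time_s: 25.85
tcp_pos: [0.633, 0.1229, 0.0818]
orientation: [-180.0, -0.0, 90.0]
contact_force: [0.6, -0.3, 0.3]
gripper_width: 0.004
finger_force: 0.0
```

Before pressing I need to check this flag reading: it could be lighting, or the wheel may have moved. I'll get the wheel angle from its holes in the side view.

```bash
cat > holes.py <<'E'
from h import *
def holes(a,thr=100):
    V=a.max(2).astype(int); roi=np.zeros(V.shape,np.uint8); roi[232:295,262:352]=1
    k,l,s,c=cv2.connectedComponentsWithStats((roi&(V<thr)).astype(np.uint8)); out=[]
    for i in range(1,k):
        if 30<s[i,4]<140 and s[i,2]<22: out.append((onz("side",c[i],.05)[:2],s[i,4],c[i]))
    return out
for nm,a in(("start",cv2.imread("pics/side0.png")),("now",np.ascontiguousarray(r.snapshot("side")[0][:,:,::-1]))):
    for c in ([.5645,-.017],[.5625,-.0145]):
        print(nm,c,[(round(float(np.degrees(np.arctan2(*(h-c)[::-1]))),1),round(float(np.hypot(*(h-c))*1e3),1),int(n),q.round()) for h,n,q in holes(a)])
    cv2.imwrite("pics/w_%s.png"%nm,a)
print("crank now",[onz("side",(279.1,242.9),.096),onz("side",(280,268),.054)])
a=[cv2.resize(cv2.imread("pics/w_%s.png"%n)[225:315,235:355],None,fx=3.3,fy=3.3,interpolation=2) for n in("start","now")]
cv2.imwrite("pics/cmp.png",np.hstack(a))
E
python3 holes.py
```

```text
start [0.5645, -0.017] [(-51.7, 35.1, 87, array([305., 243.])), (-114.7, 34.1, 92, array([328., 250.])), (8.7, 36.9, 96, array([284., 253.])), (-167.0, 34.8, 102, array([332., 264.])), (56.4, 38.0, 106, array([283., 268.]))]
start [0.5625, -0.0145] [(-51.7, 38.3, 87, array([305., 243.])), (-110.1, 35.6, 92, array([328., 250.])), (4.5, 38.6, 96, array([284., 253.])), (-162.0, 33.5, 102, array([332., 264.])), (51.6, 37.1, 106, array([283., 268.]))]
now [0.5645, -0.017] [(-61.4, 34.9, 81, array([309., 243.])), (-124.3, 34.1, 88, array([330., 252.])), (173.4, 35.6, 100, array([329., 270.])), (123.7, 36.9, 103, array([310., 278.]))]
now [0.5625, -0.0145] [(-60.6, 38.0, 81, array([309., 243.])), (-119.3, 35.2, 88, array([330., 252.])), (177.3, 33.4, 100, array([329., 270.])), (123.2, 33.7, 103, array([310., 278.]))]
crank now [array([0.58688592, 0.01757624, 0.096     ]), array([0.5861933 , 0.02062064, 0.054     ])]
```

View pics/cmp.png

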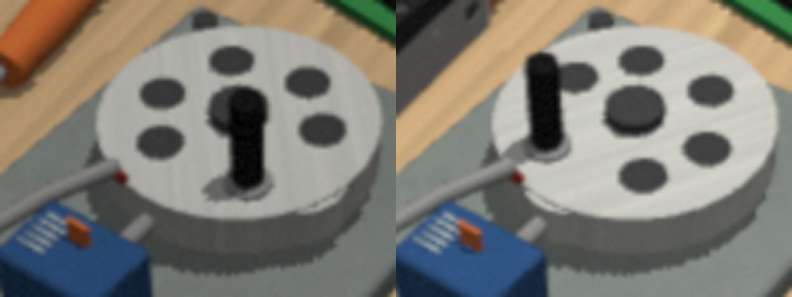

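The crank is still at about 56° by the side view, which matched the gripped position well at the start, so the wheel has not moved. I'll check the flag again under equal lighting, using the predicted pixel shift per millimetre.

Run:
```python
from h import *
def sat(a,thr):
    h=a.astype(float)[268:308,243:280]; w=h[...,2]-h[...,0]; w=np.clip(w-thr,0,None); i=np.indices(w.shape)   # R-B
    return np.array([(i[1]*w).sum(),(i[0]*w).sum()])/w.sum()+[243,268]
N=[np.ascontiguousarray(r.snapshot("side")[0][:,:,::-1]) for _ in range(4)]
s=cv2.imread("pics/side0.png")
d=np.array([np.cos(np.radians(85)),np.sin(np.radians(85)),0])
for t in(20,40,60):
    a=sat(s,t);b=np.mean([sat(n,t) for n in N],0); P=onz("side",a,.066)
    u=onz("side",b,.066)-P; print(t,a,b,"along mm",1e3*u@d,"across",1e3*np.cross(d,u)[2])
c=N[0][225:275,262:300]; m=(c.max(2)<70).astype(np.uint8)
c0,s0,mm=blob(m); ys,xs=np.nonzero(mm); print("handle",s0+[262,225,0,0,0])
top=(xs[ys<ys.min()+6].mean()+262, ys.min()+225+3.5); q=onz("side",top,.096); print(top,q,np.degrees(np.arctan2(q[1]+.017,q[0]-.5637)))
```

```text
20 [258.42994746 290.34325744] [257.58434907 290.93083309] along mm 1.3935921717488717 across -0.21669647342043702
40 [257.95450716 291.59730413] [256.95368961 291.84702529] along mm 1.0476715267917376 across -0.7548625288605236
60 [257.91055046 292.64449541] [256.40014127 292.99200988] along mm 1.5374141473558176 across -1.1700050349961981
handle [275 241  20  30 322]
(np.float64(281.4754098360656), np.float64(244.5)) [0.58245635 0.01873889 0.096     ] 62.308782601950455
```

Run:
```python
from h import *
import numpy as np
def get(a,pts):
    out=[]
    V=cv2.GaussianBlur(a.max(2),(3,3),0).astype(float)
    for x,y in pts:
        w=np.clip(115-V[y-7:y+8,x-11:x+12],0,40); i=np.indices(w.shape); out.append(onz("side",((i[1]*w).sum()/w.sum()+x-11,(i[0]*w).sum()/w.sum()+y-7),.05)[:2])
    return np.array(out)
s=cv2.imread("pics/side0.png"); A=get(s,[(284,253),(305,243),(328,250),(332,264)])
B=np.mean([get(np.ascontiguousarray(r.snapshot("side")[0][:,:,::-1]),[(309,243),(330,252),(329,270),(310,278)]) for _ in range(3)],0)
a=A-A.mean(0);b=B-B.mean(0); rot=np.degrees(np.arctan2((a[:,0]*b[:,1]-a[:,1]*b[:,0]).sum(),(a*b).sum())); print("rot",rot)
R=Ro.from_euler("z",rot,degrees=True).as_matrix()[:2,:2]; print("res mm",((b-a@R.T)*1e3).round(1), "axle",np.linalg.solve(np.eye(2)-R,B.mean(0)-R@A.mean(0)))
s4=cv2.resize(cv2.imread("pics/s4.png"),(200,160),interpolation=cv2.INTER_AREA)
```

```text
rot -69.62871259770347
res mm [[ 0.  -0.1]
 [ 0.1  0.1]
 [-0.1  0. ]
 [-0.  -0. ]] axle [ 0.56528323 -0.01524462]
```

A rigid fit of the holes gives -69.6° with 0.1 mm residuals. The crank's chord gives -69.2° at the crest, so the wheel is still there. Now I'll press the plunger.

```bash
python3 -m handwheel '[[[0,0,1],[0,0,0]],[[0,0,1],[0,0,0]],[[0,0,1],[0,0,0]],[[0,0,0],[0,0,0]]]'; python3 -m handwheel '[[[0,0,1],[0,0,0]],[[0,0,1],[0,0,0]],[[0,0,1],[0,0,0]],[[0,0,0],[0,0,0]]]'
```

```text
time_s: 26.65
tcp_pos: [0.6332, 0.123, 0.0794]
orientation: [180.0, -0.0, 90.0]
contact_force: [-0.8, 0.0, 2.7]
gripper_width: 0.003
finger_force: 1.1
time_s: 27.05
tcp_pos: [0.6332, 0.123, 0.0764]
orientation: [180.0, -0.0, 90.0]
contact_force: [-0.9, 0.0, 4.7]
gripper_width: 0.002
finger_force: 2.2
```

```bash
python3 -m handwheel '[[[0,0,1],[0,0,0]],[[0,0,1],[0,0,0]],[[0,0,1],[0,0,0]],[[0,0,0],[0,0,0]]]'; python3 -m handwheel '[[[0,0,1],[0,0,0]],[[0,0,1],[0,0,0]],[[0,0,0],[0,0,0]]]'
```

```text
time_s: 27.45
tcp_pos: [0.6333, 0.123, 0.0743]
orientation: [180.0, -0.0, 90.0]
contact_force: [-3.3, 0.0, 7.7]
gripper_width: 0.003
finger_force: 3.8
time_s: 27.75
tcp_pos: [0.6333, 0.123, 0.0742]
orientation: [179.9, -0.0, 90.0]
contact_force: [-5.9, -0.3, 12.9]
gripper_width: 0.005
finger_force: 6.7
```

It bottomed at z = 0.0742 with 12.9 N, 6 mm down. Releasing, then retreating clear.

```bash
python3 -m handwheel '[[[0,0,0],[0,0,0]],[[0,0,-3],[0,0,0]],[[0,0,-4],[0,0,0]],[[0,0,-5],[0,0,0]],[[0,0,-15],[0,0,0]],[[0,0,-30],[0,0,0]],[[0,0,-30],[0,0,0]],[[0,0,0],[0,0,0]]]'; python3 -m handwheel '[[[0,0,-20],[0,0,0]],[[0,0,0],[0,0,0]],[[0,0,0],[0,0,0]],[[0,0,0],[0,0,0]]]'
python3 - <<'E'
from h import *
a=r.snapshot("side")[0][:,:,::-1]
cv2.imwrite("pics/s5.png",cv2.resize(a[200:360,160:360],None,fx=3.5,fy=3.5,interpolation=2))
E
```

```text
time_s: 28.55
tcp_pos: [0.6361, 0.1233, 0.1644]
orientation: [179.4, -0.1, 90.0]
contact_force: [0.2, -0.1, 1.0]
gripper_width: 0.006
finger_force: 0.0
time_s: 28.95
tcp_pos: [0.6325, 0.1229, 0.1763]
orientation: [-179.9, 0.0, 90.0]
contact_force: [0.3, -0.5, 0.5]
gripper_width: 0.006
finger_force: 0.0
```

View pics/s5.png

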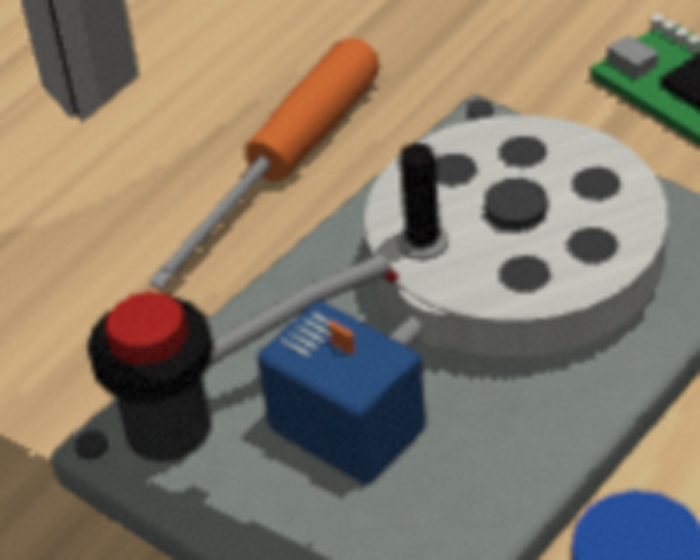

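The plunger at (148,320) is back up, and the wheel is unchanged with its bulge at the pointer (420,305). The robot is clear of everything.

```bash
python3 -c "
from cell import r
print(r.hand_in())"
```

```text
the job is handed in; nothing more can be done
None
```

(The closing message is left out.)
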